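Clip the reference clamp on and hold the housing up for the scan

ROBOT

A 6-joint arm with a two-finger parallel gripper is mounted at the origin on the work surface. World frame = base frame: x ahead of the robot, y to its left, z up, the work surface at z = 0. Lengths are in m, angles in degrees, forces in N, time in s.
With the tool pointing down it reaches from about 0.4 to 0.825 m from the base axis. Payload 7 kg.
Tool frame: the origin (TCP) lies on the front face of the gripper's body, between the roots of the fingers; the fingertips stand 66 mm ahead of it and the grasp point (between the pads) lies 47 mm ahead of it; z points along the fingers, y is the line along which they close (so a half turn about z gives the same grasp; the last joint's range is limited). The gripper opens to 88 mm and grips with 3 to 60 N. Pads are 19 mm wide; open, the fingers measure 130 mm over their backs; the gripper's body (78 mm by 193 mm) begins 47 mm behind the grasp point.
Start: joints at [-56.201, 20.546, 0.682, 0, -70.136, -16.507], TCP at [0.201, -0.644, 0.292] pointing down, gripper open.
Joint ranges: [-176.03, 176.03], [-82.01, 121.73], [-58.28, 71.71], [-173.87, 95.51], [-174.79, -0.11], [-173.66, 173.66]. Speed limits (degrees/s): [136.94, 136.94, 172.46, 180, 180, 180].

INTERFACE

Orientations are given as [roll, pitch, yaw] about the fixed x, y, z axes, in that order (R = Rz(yaw) Ry(pitch) Rx(roll)).
In Python, from cell import ctrl gives the robot as it stands. The module is installed in compiled form; this text tells all that it offers.
- The arm moves only by the shell command python3 -m inch 'ROWS'. ROWS is JSON, a list that holds one entry, the list of rows, each a list of 7 numbers: the shift along the tool's x, y, z in m, then the turn, a rotation vector about the tool's x, y, z in rad, then the opening, from 0 (shut) to 1 (fully open). A call has 1 to 20 rows; each row shifts and turns the commanded pose from where the row before left it, along the tool's axes as they then stand; what a row does not reach is not made up. A row lasts 1/10 s, in which the tool goes at most 50 mm and 8.59 degrees, less where a joint would pass 70% of its speed; a pose out of reach is approached as far as the arm can. A call with a gripper value outside its range is refused whole. The fingers move at their own pace and stop on an object; the grip force is fixed at half the most. Time passes only in rows, so rows that do not move let the fingers close. It gives the time, the measured TCP pose, the force, the opening and the grip force at its end, in the units of the state.
- ctrl.sense(): the state, without advancing time (a new reading comes with each control period).
- ctrl.read_camera(name): name is "scene" or "top" or "wrist"; returns the picture (420x560x3 uint8, red, green, blue); there is no depth.
- ctrl.get_calibration(name): a dict with "fovy" (degrees; the focal length in pixels is half the picture's height over the tangent of half this angle, whatever the lens; pixels are square), "cx", "cy" (the principal point, pixels), "D" ([k1, k2, p1, p2, k3] as OpenCV has them; the pictures are not rectified), "origin" and "attitude" of the camera in the world; the wrist camera has in their place "mount" (4x4, takes a point from camera to tool coordinates, whose origin is the TCP and whose axes are the flange's). Camera axes: x right, y down, z forward; pixel columns grow to the right and rows downward; lengths in m; the calibration is good to about 2 mm. A picture is of the moment at which its call begins: read the wrist's pose just before it. get_calibration takes no time and is no camera call.
- ctrl.hand_in(): hands the job in; it is judged then, once.
The state is a dict: "time": time; "joint_positions": joint angles; "joint_vel": joint speeds; "tau": joint torques, N m; "tcp_pos": TCP position; "tool_rot": TCP orientation; "force": force on the tool from outside, world axes, zero at the start; "moment": the same for the moment, N m; "width": opening from 0.0 (shut) to 1.0 (fully open); "grasp_force": force on a finger pad.
Only numpy, scipy, OpenCV 4.12 (cv2) and the standard library are available. Lean on these libraries where they do the work, as an engineer would, in place of code of your own. Each camera call takes 0.05 s, during which the arm holds its last target. There are 200 camera calls.

TASK

Take the red spring clamp with the white reference balls off its parking rail and clip it onto the blue tab of the aluminium housing, gripping the tab and let go of, while the housing still sits in its cradle. Then lift the housing straight up by its yellow bridge bar until its underside is about 12 cm above the cradle rests, and finish while still holding it there, level and steady over the cradle with the clamp in place. Never tip the housing, and leave the other things on the table where they are.

Things in the scene. Friction and masses are not known exactly. Their poses are not given: they have to be found in the camera images.
- cradle: fixed scanning cradle: dark base plate 250 x 180 x 12 mm with two white rests and low orange corner stops (tops 42 mm above the table) standing about 6 mm outside the housing. Origin on the table under its centre; x along its long side, z up
- cradle_rest (a point): point at the centre of the cradle, at the level of the rests' tops (34 mm above the table); axes as the cradle's
- housing: loose open-topped aluminium tray, 200 (x) x 130 (y) x 45 mm (z), walls 6 mm, 0.5 to 0.8 kg, lying on the cradle's rests, long sides parallel. Origin at the centre of its underside, z up; +x points to the end with the blue tab. It balances under the yellow bridge bar within a few mm
- bridge (a point): centre of the housing's yellow bridge bar: 14 mm thick (housing x), 70 mm long (housing y), 18 mm high, on two dark posts (12 mm x 10 mm, 26 mm either side of the middle), centre 100 mm above the housing's underside and 55 mm above the tray's rim; free below between the posts. Pinch it across its 14 mm. Axes as the housing's
- tab_top (a point): middle of the upper edge of the blue tab: an upright plate 6 mm thick (housing x), 60 mm wide (housing y), standing 30 mm above the rim on the housing's +x end wall; its upper edge is 75 mm above the housing's underside. Axes as the housing's
- rail: fixed parking rail: upright steel strip 6 mm thick (its y), 110 mm long (its x), upper edge 80 mm above the table, on a foot 130 x 70 x 12 mm. Origin on the table under its centre, z up
- clamp: loose red spring clamp like a clothes peg, 52 g, parked on the rail, jaws down, rail edge 12 mm below the pivot. Frame of its +y half: origin on the pivot, x along the pivot, y across the jaws, z up. Jaws 22 mm wide (x) reach 34 mm below the pivot. White 14 mm balls 26 mm either side along x, at pivot height. It may face either way on the tab
- clamp_mouth (a point): midway between the clamp's jaws, 18 mm below the pivot; axes as the clamp's. Let go, the jaws close and bite with about 10 N; squeezed to the stop their ends are about 20 mm apart and each half leans 12 degrees
- clamp_jaw (a joint): opening of the clamp: 0 with the jaws on a 6 mm plate, about -0.16 rad empty and shut, 0.42 rad squeezed fully open
- caliper: bystander: digital caliper, 200 mm long, lying flat
- dots_jar: bystander: jar, 60 mm across, 70 mm high
- screwdriver: bystander: screwdriver lying on the table
- brush: bystander: brush lying on the table
- gauge_case: bystander: wooden gauge case 90 x 50 x 30 mm
- clamp_tails (a point): between the clamp's tails, 28 mm above the pivot. Tails 22 mm wide (x) rise to 46 mm above the pivot in a V: 25 mm over all at the foot, 43 mm at the top. Squeezing them along y (8 N to begin, 17 N for all) opens the jaws to a hard stop: tails parallel, about 25 mm over all

How it is judged (in metres and radians):
On the way:
1. the clamp grips the blue tab, let go of, with the housing still in its cradle (x of clamp_mouth in the frame of tab_top between -0.008 and 0.008 m and y of clamp_mouth in the frame of tab_top between -0.024 and 0.024 m and z of clamp_mouth in the frame of tab_top below 0.004 m and angle between clamp's own z axis and vertical below 0.3 rad and contact force between clamp and housing above 2 N and contact force between the fingers and clamp below 0.3 N and z of housing in the frame of cradle_rest below 0.01 m), for 0.3 s.
At the end, for the whole second after the job is handed in: Fingers hold the housing 90-150 mm above the rests, within 40 mm of the cradle's centre, tilt under 5 deg, under 20 mm/s; the clamp, untouched, grips the tab over 2 N: mouth within 8 mm of its mid-plane, 24 mm of its middle, at most 4 mm above the edge, lean under 17 deg (x of clamp_mouth in the frame of tab_top between -0.008 and 0.008 m and y of clamp_mouth in the frame of tab_top between -0.024 and 0.024 m and z of clamp_mouth in the frame of tab_top below 0.004 m and angle between clamp's own z axis and vertical below 0.3 rad and contact force between clamp and housing above 2 N and contact force between the fingers and clamp below 0.3 N and z of housing in the frame of cradle_rest between 0.09 and 0.15 m and horizontal distance between housing and cradle_rest below 0.04 m and angle between housing's own z axis and vertical below 0.09 rad and linear speed of housing below 0.02 m/s and angular speed of housing below 0.1 rad/s and linear speed of clamp below 0.03 m/s and contact force between the fingers and housing above 3 N and contact force between housing and cradle below 0.1 N); the arm keeps its last pose, push and grip.
It fails at once if the housing is tipped by more than 17 degrees (angle between housing's own z axis and vertical above 0.3 rad).
It fails at once if another thing on the table is pushed more than 3 cm or knocked over (distance of any of caliper, dots_jar, screwdriver, brush, gauge_case from where it was at the start of the episode above 0.03 m or angle between dots_jar's own z axis and vertical above 0.5 rad).
It also fails if it takes over 58 s, if anything falls off the work surface, if the arm or the gripper's body presses on something with over 40 N, if the wrist force passes 120 N, or if a joint passes its speed limit or range.

## Working session

There is one attempt and no reset: what is moved stays moved. The work goes in short steps, Python scripts to look and compute and a shell command to move; the robot and the scene stay as the last step left them, time stands still between calls to the robot, and variables do not carry over. Pictures are saved under pics/ and viewed, at most 10 in all, crops included, and the job is handed in when it is done.

```bash
mkdir -p pics; python3 - <<'E'
from cell import ctrl
import cv2
s=ctrl.sense();print(s)
for n in("scene","top","wrist"):
    print(n,ctrl.get_calibration(n))
for n in("scene","top"):
    im=ctrl.read_camera(n);cv2.imwrite(f"pics/{n}0.png",cv2.resize(im[...,::-1],None,fx=1.42,fy=1.42,interpolation=cv2.INTER_CUBIC)); cv2.imwrite(f"pics/{n}raw.png",im[...,::-1])
E
```

```text
{'time': 0.0, 'joint_positions': array([-5.62022786e+01,  2.05896961e+01,  6.33552258e-01, -2.00705155e-02,
       -7.01392853e+01, -1.65057709e+01]), 'joint_vel': array([-0.07688184, -0.14394928,  0.05242886, -0.0012765 , -0.07617257,
       -0.00719915]), 'tau': array([-1.25665880e-03, -5.82719100e+01,  2.93058980e+01,  6.99707687e+00,
        7.01944882e-03, -2.02169063e-04]), 'tcp_pos': array([ 0.20048138, -0.6441174 ,  0.29124073]), 'tool_rot': array([ 1.79903142e+02, -9.02491629e-03, -1.62714876e+02]), 'force': array([-0.24050136, -0.91320521, -0.05770075]), 'moment': array([-0.03444005, -0.02789242, -0.00935698]), 'grasp_force': 0.0, 'width': 0.9995354775826862}
scene {'fovy': 46.023074680710785, 'cx': 282.13335616908955, 'cy': 208.12208430680397, 'D': array([-0.16943341,  0.        ,  0.        ,  0.        ,  0.        ]), 'origin': array([1.65422947, 0.29711001, 0.8444503 ]), 'attitude': array([-123.82063183,   -0.27205341,  106.52515808])}
top {'fovy': 45.068068403525345, 'cx': 283.7357904458771, 'cy': 208.4146941147933, 'D': array([0.06483383, 0.        , 0.        , 0.        , 0.        ]), 'origin': array([ 0.36589849, -0.01769655,  1.37591673]), 'attitude': array([-168.55593647,    0.46493109,  -91.56174345])}
wrist {'fovy': 60.41998659061124, 'cx': 287.8588946256231, 'cy': 208.11701428214437, 'D': array([-0.05286962,  0.        ,  0.        ,  0.        ,  0.        ]), 'mount': array([[-5.63284901e-04, -9.50870760e-01, -3.09587596e-01,
         8.43460497e-02],
       [ 9.99999786e-01, -6.39083447e-04,  1.43419775e-04,
        -6.21147434e-04],
       [-3.34225979e-04, -3.09587449e-01,  9.50870917e-01,
        -9.25700157e-02],
       [ 0.00000000e+00,  0.00000000e+00,  0.00000000e+00,
         1.00000000e+00]])}
```

View pics/scene0.png

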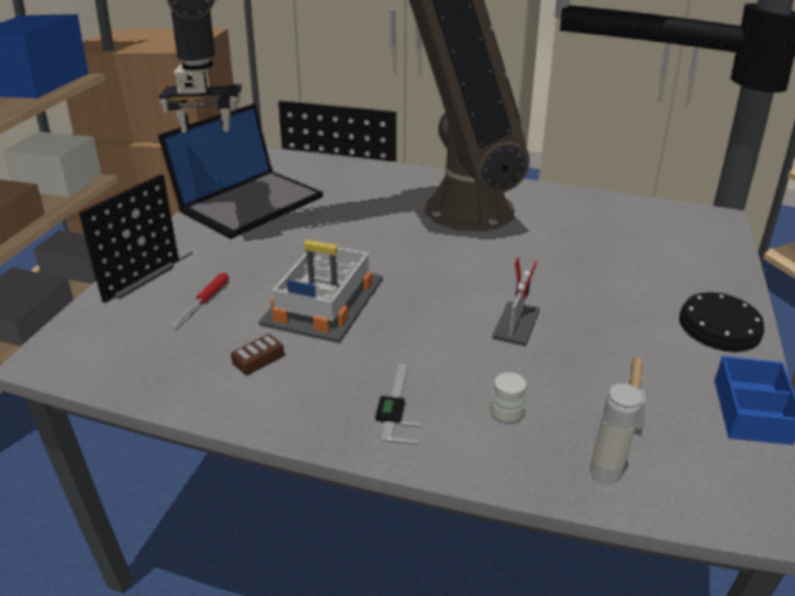

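View pics/top0.png

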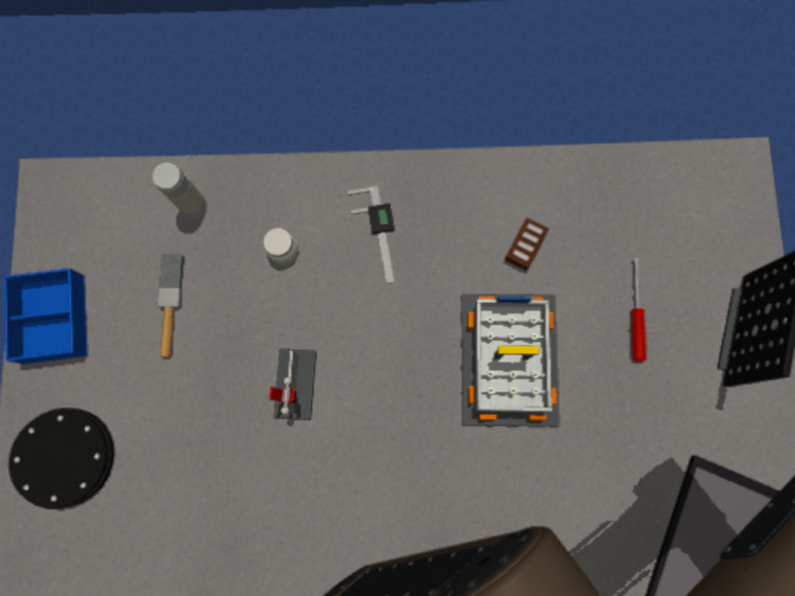

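The top view shows the clamp at about (287,395), with the rail running along world x. The housing is at about (515,355), with its tab at (514,298) pointing to +x and the bridge at (518,350).

```bash
cat > h.py <<'E'
import numpy as np, cv2
from scipy.spatial.transform import Rotation as R
from cell import ctrl
def tool(s): return R.from_euler('xyz',s['tool_rot'],degrees=True).as_matrix(), np.array(s['tcp_pos'])
def cam(n,s=None):
    c=ctrl.get_calibration(n); f=210/np.tan(np.radians(c['fovy']/2))
    K=np.array([[f,0,c['cx']],[0,f,c['cy']],[0,0,1.]])
    if n=='wrist':
        A,p=tool(s or ctrl.sense()); M=np.array(c['mount']); return K,c['D'],A@M[:3,:3],A@M[:3,3]+p
    return K,c['D'],R.from_euler('xyz',c['attitude'],degrees=True).as_matrix(),np.array(c['origin'])
def ray(C,uv):
    K,D,A,o=C; q=cv2.undistortPoints(np.array([[uv]],float),K,D)[0,0]; return o,A@np.array([q[0],q[1],1])
def onz(C,uv,z):
    o,d=ray(C,uv); return o+d*(z-o[2])/d[2]
E
python3 - <<'E'
from h import *
C=cam('top')
for n,uv,z in [('clampballA',(288,380),.092),('ballB',(285,410),.092),('footTL',(280,349),.012),('footTR',(316,349),.012),('footBR',(312,419),.012),('footBL',(274,419),.012),('railtop',(292,352),.08),
 ('bridgeL',(499,350),.143),('bridgeR',(540,350),.143),('tabL',(497,298),.109),('tabR',(532,298),.109),('baseTL',(461,294),.012),('baseTR',(555,294),.012),('baseBR',(559,427),.012),('baseBL',(461,426),.012)]:
    print(n,onz(C,np.array(uv)/1.42,z).round(4))
s=ctrl.sense();A,p=tool(s);print(A.round(3))
E
```

```text
clampballA [0.4795 0.1941 0.092 ]
ballB [0.427 0.199 0.092]
footTL [0.5458 0.2228 0.012 ]
footTR [0.5438 0.1543 0.012 ]
footBR [0.4127 0.162  0.012 ]
footBL [0.4149 0.2328 0.012 ]
railtop [0.5308 0.1891 0.08  ]
bridgeL [ 0.5161 -0.1771  0.143 ]
bridgeR [ 0.5142 -0.2472  0.143 ]
tabL [ 0.6139 -0.183   0.109 ]
tabR [ 0.6121 -0.2454  0.109 ]
baseTL [ 0.6428 -0.1266  0.012 ]
baseTR [ 0.6376 -0.3075  0.012 ]
baseBR [ 0.3859 -0.2968  0.012 ]
baseBL [ 0.3921 -0.1156  0.012 ]
[[-0.955 -0.297 -0.001]
 [-0.297  0.955  0.001]
 [ 0.     0.001 -1.   ]]
```

```bash
python3 -m inch '[[[0,0,-0.02,0,0,0.124,1],[0,0,-0.02,0,0,0.124,1],[0,0,0,0,0,0.124,1],[-0.0274,0.0382,0,0,0,0,1],[-0.0274,0.0382,0,0,0,0,1],[-0.0274,0.0382,0,0,0,0,1],[-0.0274,0.0382,0,0,0,0,1],[-0.0274,0.0382,0,0,0,0,1],[-0.0274,0.0382,0,0,0,0,1],[-0.0274,0.0382,0,0,0,0,1],[-0.0274,0.0382,0,0,0,0,1],[-0.0274,0.0382,0,0,0,0,1],[-0.0274,0.0382,0,0,0,0,1],[-0.0274,0.0382,0,0,0,0,1],[-0.0274,0.0382,0,0,0,0,1],[0,0,0,0,0,0,1],[0,0,0,0,0,0,1]]]'
python3 - <<'E'
from h import *
import json
s=ctrl.sense();im=ctrl.read_camera('wrist')
json.dump({k:list(map(float,s[k])) for k in('tcp_pos','tool_rot')},open('w1.json','w'))
cv2.imwrite('pics/w1.png',cv2.resize(im[...,::-1],None,fx=1.42,fy=1.42,interpolation=cv2.INTER_CUBIC))
print(s['tcp_pos'],s['tool_rot'],s['joint_positions'],s['time'])
E
```

```text
time: 1.8
tcp_pos: [0.5612, -0.2092, 0.3314]
tool_rot: [180.0, -0.1, 176.1]
force: [-1.4, 0.2, -0.4]
width: 1.006
grasp_force: 0.0
[ 0.56115755 -0.20915479  0.33137297] [ 1.79994876e+02 -8.52690669e-02  1.76103611e+02] [-1.76671709e+00  1.21704375e+01 -5.80062343e+00 -8.70961469e-03
 -7.21139591e+01 -9.21269945e+01] 1.8
```

View pics/w1.png

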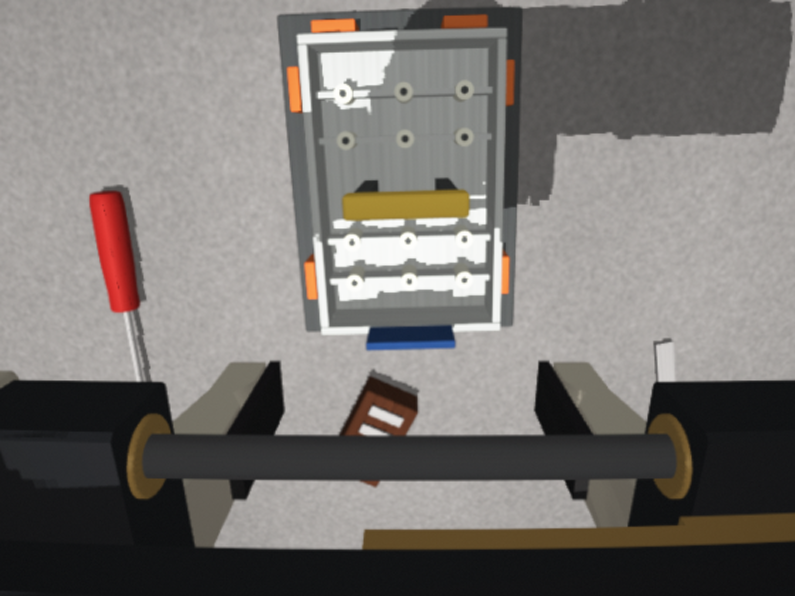

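The wrist view shows the blue tab's upper face from (367,345) to (455,344). The yellow bar's ends are at about (344,208) and (469,203).

```bash
python3 - <<'E'
from h import *
import json
C=cam('wrist',json.load(open('w1.json')))
P={}
for n,uv,z in [('bridgeL',(344,208),.143),('bridgeR',(469,203),.143),('tabL',(367,345),.109),('tabR',(455,344),.109),('rimTL',(298,35),.079),('rimTR',(506,29),.079),('rimBL',(321,333),.079),('rimBR',(500,328),.079)]:
    P[n]=onz(C,np.array(uv)/1.42,z); print(n,P[n].round(4))
print((P['bridgeL']+P['bridgeR'])/2,(P['tabL']+P['tabR'])/2)
E
```

```text
bridgeL [ 0.5154 -0.2421  0.143 ]
bridgeR [ 0.5174 -0.1737  0.143 ]
tabL [ 0.6119 -0.2411  0.109 ]
tabR [ 0.6152 -0.1824  0.109 ]
rimTL [ 0.4156 -0.2681  0.079 ]
rimTR [ 0.421 -0.14   0.079]
rimBL [ 0.613  -0.2771  0.079 ]
rimBR [ 0.618  -0.1472  0.079 ]
[ 0.5163988  -0.20785921  0.143     ] [ 0.61351244 -0.21172589  0.109     ]
```

```bash
python3 -m inch '[[[0.0099,0.0444,0,0,0,0,1],[0.0099,0.0444,0,0,0,0,1],[0.0099,0.0444,0,0,0,0,1],[0.0099,0.0444,0,0,0,0,1],[0.0099,0.0444,0,0,0,0,1],[0.0099,0.0444,0,0,0,0,1],[0.0099,0.0444,0,0,0,0,1],[0.0099,0.0444,0,0,0,0,1],[0.0099,0.0444,0,0,0,0,1],[0,0,0,0,0,0,1],[0,0,0,0,0,0,1]]]'
python3 - <<'E'
from h import *
import json
s=ctrl.sense();im=ctrl.read_camera('wrist')
json.dump({k:list(map(float,s[k])) for k in('tcp_pos','tool_rot')},open('w2.json','w'))
cv2.imwrite('pics/w2.png',cv2.resize(im[60:340,140:420,::-1],None,fx=2.1,fy=2.1,interpolation=cv2.INTER_CUBIC))
E
```

```text
time: 2.95
tcp_pos: [0.4996, 0.1943, 0.3321]
tool_rot: [-180.0, -0.0, 176.0]
force: [0.6, -0.6, -0.7]
width: 0.997
grasp_force: 0.0
```

View pics/w2.png

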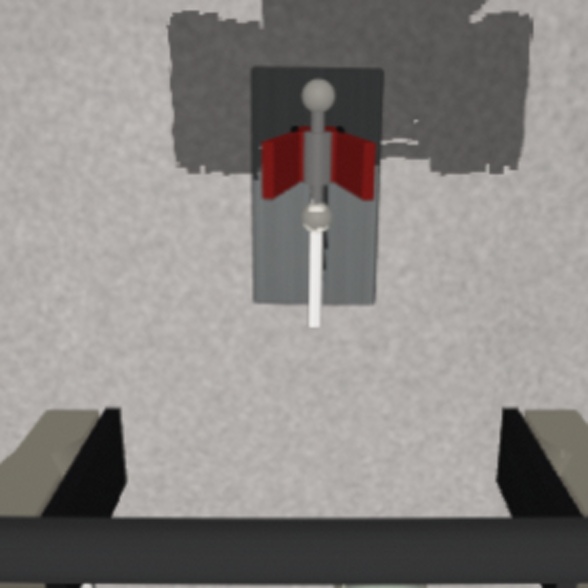

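The enlarged view shows the balls at (318,96) and (316,216) in the crop. The tails straddle them, and the rail's end is at (314,327).

```bash
python3 - <<'E'
from h import *
import json
s=json.load(open('w2.json'));C=cam('wrist',s);A,p=tool(s)
q=lambda u,v,z:onz(C,np.array([u,v])/2.1+[140,60],z)
a,b=q(318,96,.092),q(316,216,.092);r=q(314,327,.08)
print(a,b,r,(a+b)/2,np.degrees(np.arctan2(*(b-a)[1::-1])),np.degrees(np.arctan2(*(r-a)[1::-1])))
m=(a+b)/2; m[2]=.12+.047
print('tool shift',A.T@(m-p))
E
```

```text
[0.42809856 0.2019974  0.092     ] [0.47952944 0.19764417 0.092     ] [0.53571449 0.19294631 0.08      ] [0.453814   0.19982078 0.092     ] -4.8381169030500475 -4.807571264512334
tool shift [0.04606962 0.00234322 0.16512491]
```

```bash
python3 -m inch '[[[0.023,0.0012,0.02,0,0,0.014,1],[0.023,0.0012,0.02,0,0,0,1],[0,0,0.03,0,0,0,1],[0,0,0.03,0,0,0,1],[0,0,0.03,0,0,0,1],[0,0,0.02,0,0,0,1],[0,0,0.015,0,0,0,1],[0,0,0,0,0,0,1],[0,0,0,0,0,0,1]]]'
python3 -m inch '[[[0,0,0,0,0,0,0.45],[0,0,0,0,0,0,0.35],[0,0,0,0,0,0,0.3],[0,0,0,0,0,0,0.2],[0,0,0,0,0,0,0.1],[0,0,0,0,0,0,0],[0,0,0,0,0,0,0],[0,0,0,0,0,0,0],[0,0,0,0,0,0,0],[0,0,0,0,0,0,0]]]'
python3 - <<'E'
from h import *
im=ctrl.read_camera('wrist')
cv2.imwrite('pics/w3.png',cv2.resize(im[...,::-1],None,fx=1.42,fy=1.42))
E
```

```text
time: 3.9
tcp_pos: [0.4547, 0.1994, 0.1676]
tool_rot: [-180.0, 0.0, 175.1]
force: [-0.4, 0.6, 0.4]
width: 0.999
grasp_force: 0.0
time: 4.9
tcp_pos: [0.4542, 0.2005, 0.1671]
tool_rot: [-180.0, -0.0, 175.2]
force: [1.3, -1.4, -1.2]
width: 0.266
grasp_force: 30.0
```

View pics/w3.png

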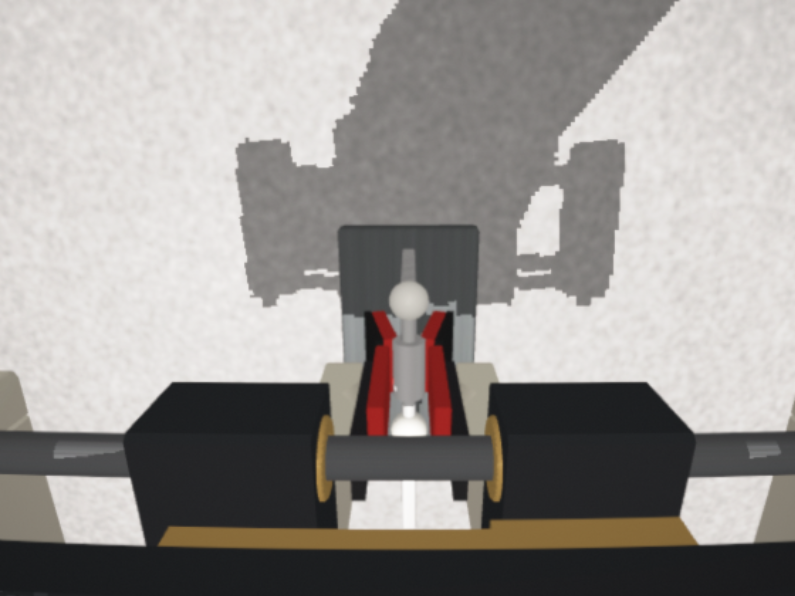

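```bash
python3 -m inch '[[[0,0,-0.01,0,0,0,0],[0,0,-0.02,0,0,0,0],[0,0,-0.03,0,0,0,0],[0,0,-0.04,0,0,0,0],[0,0,-0.033,0,0,0,0],[-0.0193,-0.0397,0,0,0,0,0],[-0.0193,-0.0397,0,0,0,0,0],[-0.0193,-0.0397,0,0,0,0,0],[-0.0193,-0.0397,0,0,0,0,0],[-0.0193,-0.0397,0,0,0,0,0],[-0.0193,-0.0397,0,0,0,0,0],[-0.0193,-0.0397,0,0,0,0,0],[-0.0193,-0.0397,0,0,0,0,0],[-0.0193,-0.0397,0,0,0,0,0],[-0.0193,-0.0397,0,0,0,0,0],[0,0,0,0,0,0,0]]]'
python3 -m inch '[[[0,0,0,0,0,-0.1153,0],[0,0,0,0,0,-0.1153,0],[0,0,0,0,0,-0.1153,0],[0,0,0,0,0,-0.1153,0],[0,0,0,0,0,-0.1153,0],[0,0,0,0,0,-0.1153,0],[0,0,0,0,0,-0.1153,0],[0,0,0,0,0,-0.1153,0],[0,0,0,0,0,-0.1153,0],[0,0,0,0,0,-0.1153,0],[0,0,0,0,0,-0.1153,0],[0,0,0,0,0,-0.1153,0],[0,0,0,0,0,-0.1153,0],[0,0,0,0,0,-0.1153,0],[0,0,0,0,0,0,0],[0,0,0,0,0,0,0]]]'
python3 - <<'E'
from h import *
import json
s=ctrl.sense();im=ctrl.read_camera('wrist');A,p=tool(s)
json.dump({k:list(map(float,s[k])) for k in('tcp_pos','tool_rot')},open('w4.json','w'))
print(s['tool_rot'],A.T@(np.array([.6135,-.2117,.196])-p))
cv2.imwrite('pics/w4.png',cv2.resize(im[...,::-1],None,fx=1.42,fy=1.42,interpolation=cv2.INTER_CUBIC))
E
```

```text
time: 6.55
tcp_pos: [0.6139, -0.2157, 0.2997]
tool_rot: [-179.9, -0.1, 175.0]
force: [-1.5, 0.5, -1.2]
width: 0.262
grasp_force: 30.0
time: 8.15
tcp_pos: [0.6131, -0.211, 0.3006]
tool_rot: [-180.0, 0.0, -92.5]
force: [0.6, 0.7, -1.1]
width: 0.27
grasp_force: 30.0
[-1.79984036e+02  3.04955561e-04 -9.25130285e+01] [ 0.00065864 -0.00041864  0.10464319]
```

View pics/w4.png

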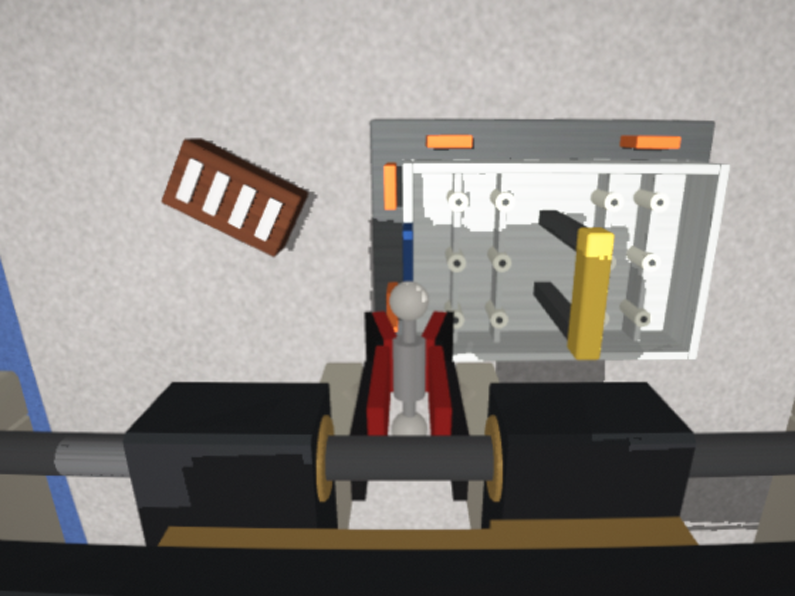

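```bash
python3 -m inch '[[[0.0006,-0.0004,0.03,0,0,0,0],[0,0,0.03,0,0,0,0],[0,0,0.02,0,0,0,0],[0,0,0.01,0,0,0,0],[0,0,0.008,0,0,0,0],[0,0,0.0066,0,0,0,0],[0,0,0,0,0,0,0],[0,0,0,0,0,0,0]]]'
python3 - <<'E'
from h import *
im=ctrl.read_camera('scene');w=ctrl.read_camera('wrist')
a=cv2.resize(im[140:260,170:290,::-1],(400,400),interpolation=cv2.INTER_CUBIC)
b=cv2.resize(w[150:330,200:380,::-1],(400,400),interpolation=cv2.INTER_CUBIC)
cv2.imwrite('pics/s5.png',np.hstack([a,b]))
E
```

```text
time: 9.0
tcp_pos: [0.6139, -0.212, 0.1963]
tool_rot: [-179.9, -0.0, -92.3]
force: [0.1, -0.4, 0.2]
width: 0.263
grasp_force: 30.0
```

View pics/s5.png

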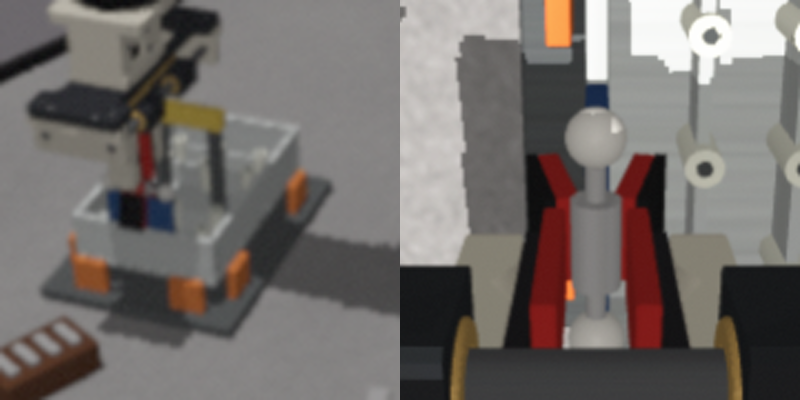

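The tab (blue, at (597,95) in the right half) is in line with the clamp's axis, so I'll release.

```bash
python3 -m inch '[[[0,0,0,0,0,0,0.35],[0,0,0,0,0,0,0.45],[0,0,0,0,0,0,0.6],[0,0,0,0,0,0,0.8],[0,0,0,0,0,0,1],[0,0,0,0,0,0,1],[0,0,0,0,0,0,1],[0,0,0,0,0,0,1],[0,0,0,0,0,0,1],[0,0,-0.02,0,0,0,1],[0,0,-0.03,0,0,0,1],[0,0,-0.04,0,0,0,1],[0,0,-0.04,0,0,0,1],[0,0,0,0,0,0,1],[0,0,0,0,0,0,1]]]'
python3 - <<'E'
from h import *
import json
s=ctrl.sense();im=ctrl.read_camera('scene');w=ctrl.read_camera('wrist')
json.dump({k:list(map(float,s[k])) for k in('tcp_pos','tool_rot')},open('w6.json','w'))
print(s['tcp_pos'],s['tool_rot'])
a=cv2.resize(im[140:260,170:290,::-1],(300,300),interpolation=cv2.INTER_CUBIC)
b=cv2.resize(w[60:360,180:480,::-1],(500,500),interpolation=cv2.INTER_CUBIC)
o=np.zeros((500,800,3),np.uint8);o[:,300:]=b;o[:300,:300]=a
cv2.imwrite('pics/s6.png',o)
E
```

```text
time: 10.6
tcp_pos: [0.6138, -0.2119, 0.3268]
tool_rot: [-179.9, 0.0, -92.3]
force: [-0.4, -0.0, -0.7]
width: 0.996
grasp_force: 0.0
[ 0.61375693 -0.21185689  0.32679583] [-1.79853048e+02  1.33618043e-02 -9.23415028e+01]
```

View pics/s6.png

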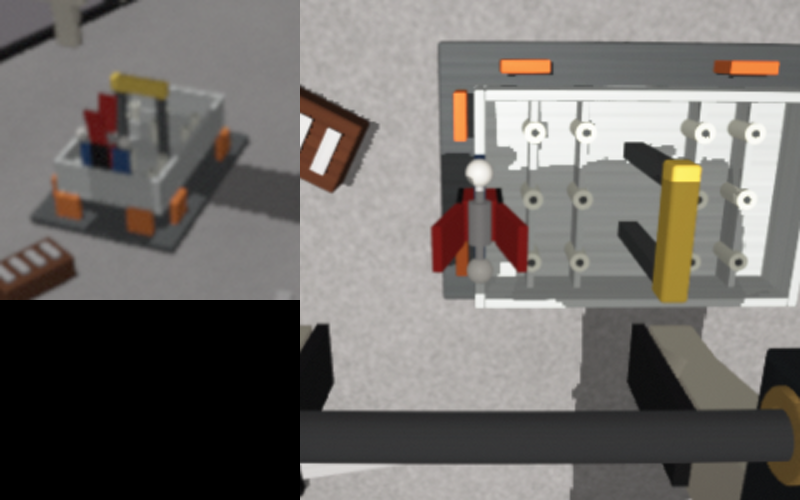

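Clamp is upright and closed on the tab. The bar's top face runs from (681,181) to (672,299) in the crop.

```bash
python3 - <<'E'
from h import *
import json
s=json.load(open('w6.json'));C=cam('wrist',s);A,p=tool(s)
q=lambda u,v,z:onz(C,np.array([u-300,v])*.6+[180,60],z)
a,b=q(681,181,.143),q(672,299,.143);m=(a+b)/2;print(a,b,m)
print('balls',q(479,173,.121),q(480,270,.121))
m[:2]=(m[:2]+[.5164,-.2079])/2;m[2]=.183
print(A.T@(m-p))
E
```

```text
[ 0.5190282  -0.23544094  0.143     ] [ 0.51983935 -0.17550085  0.143     ] [ 0.51943378 -0.2054709   0.143     ]
balls [ 0.61387771 -0.23861824  0.121     ] [ 0.61551849 -0.18676248  0.121     ]
[-0.00121799  0.09633979  0.1435495 ]
```

```bash
python3 -m inch '[[[-0.0012,0.0321,0,0,0,0,0.5],[0,0.0321,0,0,0,0,0.5],[0,0.0321,0,0,0,0,0.5],[0,0,0.01,0,0,0,0.5],[0,0,0.03,0,0,0,0.5],[0,0,0.03,0,0,0,0.5],[0,0,0.03,0,0,0,0.5],[0,0,0.02,0,0,0,0.5],[0,0,0.0135,0,0,0,0.5],[0,0,0.01,0,0,0,0.5],[0,0,0,0,0,0,0.5],[0,0,0,0,0,0,0.5]]]'
python3 -m inch '[[[0,0,0,0,0,0,0.4],[0,0,0,0,0,0,0.35],[0,0,0,0,0,0,0.3],[0,0,0,0,0,0,0.25],[0,0,0,0,0,0,0.2],[0,0,0,0,0,0,0.15],[0,0,0,0,0,0,0.1],[0,0,0,0,0,0,0],[0,0,0,0,0,0,0],[0,0,0,0,0,0,0]]]'
```

```text
time: 11.9
tcp_pos: [0.5175, -0.2068, 0.182]
tool_rot: [180.0, -0.0, -92.3]
force: [0.1, -0.8, 0.5]
width: 0.5
grasp_force: 0.0
time: 12.9
tcp_pos: [0.5172, -0.2068, 0.1821]
tool_rot: [180.0, -0.0, -92.3]
force: [-1.9, 1.1, 2.9]
width: 0.159
grasp_force: 30.0
```

```bash
python3 -m inch '[[[0,0,-0.003,0,0,0,0],[0,0,-0.006,0,0,0,0],[0,0,-0.01,0,0,0,0],[0,0,-0.012,0,0,0,0],[0,0,-0.014,0,0,0,0],[0,0,-0.015,0,0,0,0],[0,0,-0.015,0,0,0,0],[0,0,-0.014,0,0,0,0],[0,0,-0.012,0,0,0,0],[0,0,-0.01,0,0,0,0],[0,0,-0.006,0,0,0,0],[0,0,-0.003,0,0,0,0],[0,0,0,0,0,0,0],[0,0,0,0,0,0,0],[0,0,0,0,0,0,0],[0,0,0,0,0,0,0],[0,0,0,0,0,0,0],[0,0,0,0,0,0,0]]]'
python3 - <<'E'
from h import *
im=ctrl.read_camera('scene');t=ctrl.read_camera('top')
a=cv2.resize(im[80:260,150:330,::-1],(400,400),interpolation=cv2.INTER_CUBIC)
b=cv2.resize(t[180:320,300:440,::-1],(400,400),interpolation=cv2.INTER_CUBIC)
cv2.imwrite('pics/s7.png',np.hstack([a,b]))
print(ctrl.sense())
E
```

```text
time: 14.7
tcp_pos: [0.5173, -0.2068, 0.3019]
tool_rot: [180.0, 0.0, -92.3]
force: [-0.0, -0.4, -6.2]
width: 0.159
grasp_force: 30.0
{'time': 14.8, 'joint_positions': array([-1.65003181e+00,  9.10768981e+00, -1.35229937e+01, -1.12713027e-03,
       -6.73785134e+01, -6.87734024e-01]), 'joint_vel': array([-0.08361755, -0.12191541, -0.06817126,  0.06214665, -0.05734804,
       -0.01700133]), 'tau': array([-3.66147015e-04, -4.48754168e+01,  3.13157415e+01,  7.89069951e+00,
        9.22924792e-02,  4.46441220e-05]), 'tcp_pos': array([ 0.51734128, -0.20677665,  0.3019824 ]), 'tool_rot': array([ 1.79990791e+02,  9.29880246e-04, -9.23381995e+01]), 'force': array([ 1.08740937, -0.2637089 , -5.92613716]), 'moment': array([ 0.11717453,  0.15721459, -0.01876134]), 'grasp_force': 29.99847650527954, 'width': 0.15596425092589883}
```

View pics/s7.png

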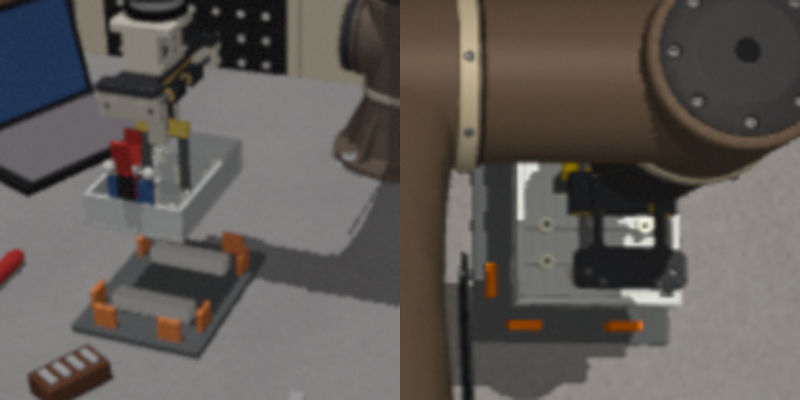

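The left half shows the housing held level above the cradle, with the clamp still on the tab.

```bash
python3 -c "
from cell import ctrl
print(ctrl.hand_in())"
```

```text
the job is handed in; nothing more can be done
None
```

The clamp grips the blue tab and I handed the job in at about 15 s, with the housing held level about 12 cm above the cradle rests; the hand-in call returned no verdict.

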